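# Re-cutting the rod thread of a laboratory stand

## Robot

A 7-joint arm with a two-finger parallel gripper is mounted at the origin on the work surface. World frame = base frame: x ahead of the robot, y to its left, z up, the work surface at z = 0. Lengths are in m, angles in degrees, forces in N, time in s.
With the tool pointing down it reaches from about 0.4 to 0.875 m from the base axis. Payload 6.5 kg.
Tool frame: the origin (TCP) lies at the very end of the fingers, on their centre line; the grasp point (between the pads) lies 19 mm behind it; z points along the fingers, y is the direction in which the jaws open and shut (so a half turn about z gives the same grasp; the last joint's range is limited). The gripper opens to 88 mm and grips with 3 to 60 N. Pads are 18 mm wide; open, the fingers measure 123 mm over their backs; the gripper's body (75 mm by 187 mm) begins 45 mm behind the grasp point.
Start: joints at [70.634, 30.733, -0.252, 88.115, 0.149, 61.152, -4.079], TCP at [0.174, -0.626, 0.201] pointing down, gripper open.
Joint ranges: [-154.64, 154.64], [-21.42, 123.67], [-72.66, 72.17], [13.99, 137.28], [-74.86, 254.86], [10.95, 109.41], [-158.01, 158.01]. Speed limits (degrees/s): [136.94, 136.94, 180, 180, 180, 180, 180].

## Interface

Orientations are given as [roll, pitch, yaw] about the fixed x, y, z axes, in that order (R = Rz(yaw) Ry(pitch) Rx(roll)).
In Python, from bench import ctrl, optics gives the robot as it stands. Calls block until the motion is done:
- ctrl.movep(position, orientation): joint-space move of the TCP to a pose.
- ctrl.servo_line(position, rot=None, feed=0.15, stop_force=None): straight line of the TCP; rot=None keeps the orientation; feed is the mean speed in m/s. With stop_force (N) it stops when the force on the tool has changed by that much, and returns True; else False.
- ctrl.set_joints(angles): joint-space move.
- ctrl.open_gripper() and ctrl.close(): open the fingers fully, or close them until they stop; the grip force is fixed at half the most.
- ctrl.sleep(seconds).
- ctrl.solve_ik(position, orientation): joint angles nearest the present ones, or None.
- ctrl.get_state(): the state.
- optics.grab_frame(name): name is "scene" or "side" or "wrist"; returns (picture, depth): 400x640x3 uint8, red, green, blue; 400x640 float32, m along the optical axis (not along the pixel's ray), 0 where there is no reading.
- optics.camera_model(name): a dict with "camera_matrix" (3x3 intrinsics, pixels), "distortion" ([k1, k2, p1, p2, k3] as OpenCV has them; the pictures are not rectified), "view" (4x4, takes a point from world to camera coordinates); the wrist camera has in their place "T_tool_cam" (4x4, takes a point from camera to tool coordinates, whose origin is the TCP and whose axes are the flange's). Camera axes: x right, y down, z forward; pixel columns grow to the right and rows downward; lengths in m; the calibration is good to about 2 mm. A picture is of the moment at which its call begins: read the wrist's pose just before it. camera_model takes no time and is no camera call.
A pose or a line that the arm cannot do raises ctrl.Unreachable and nothing moves.
- ctrl.job_done(): hands the job in, once; it reports no verdict.
The state is a dict: "time": time; "joints": joint angles; "joint_velocities": joint speeds; "tau": joint torques, N m; "position": TCP position; "ee_rot": TCP orientation; "contact_force": force on the tool from outside, world axes, zero at the start; "wrist_torque": the same for the moment, N m; "gripper_width": opening from 0.0 (shut) to 1.0 (fully open).
Only numpy, scipy, OpenCV 4.12 (cv2) and the standard library are available. Lean on these libraries where they do the work, as an engineer would, in place of code of your own. Each camera call takes 0.05 s, during which the arm holds its last target.

## Task

The tap has been started in the rod boss of the clamped-down stand base; re-cut the thread with it. Turn it half a turn forward (clockwise from above) and a quarter turn back to break the chip, do the same a second time, then go forward until you feel the stop collar land on the boss: stop there, do not wrench it past its stop, and let go. Leave the flask, the bottle and the iron ring where they are.

Things in the scene. Friction and masses are not known exactly. Their poses are not given: they have to be found in the camera images.
- stand: Dark grey cast-iron stand base, a plate 200 x 130 x 20 mm, fixed to the worktop by a low steel strap clamp (tops below 45 mm) at each short end. Origin: centre of its underside. A round boss, 44 mm in diameter, stands at its centre, its flat top 55 mm above the worktop. x runs along its 200 mm side, z up.
- boss_face (a point): Centre of the boss's flat top, 55 mm above the worktop. The tap's collar starts 3.4 to 4.0 mm above it and lands on it, where it stops dead, 0.86 to 1.0 of a turn forward of the start (each time different, too fine to measure: it must be felt).
- tap: Handle and head of a steel T-handle tap, upright in the boss, its thread started. It turns about the vertical through this point and sinks 4 mm per turn forward (clockwise from above) with a steady drag of about 0.2 N m; stays where it is left. Origin: on the axis, level with the collar's underside. x: along the cross bar to its knurled end; z up. A chuck, 34 mm across, ends 45 mm up.
- collar: Stop collar, 38 mm across, 10 mm thick, on the tap's shank under the chuck; origin at the centre of its underside, axes as the tap's. It turns with the handle, but the shank is springy: handle and collar twist 0.1 rad against each other for each 0.8 N m. Once the collar has landed only the handle gives; past 0.3 rad (2.4 N m) the tap is spoilt. The twist springs back when let go.
- tap_head (a point): Centre of the gripping length of the tap's square steel head, 24 x 24 mm across its flats, 48 mm tall; 70 mm above the tap's origin, on its axis, turning with it. The head reaches 23 mm above this point; the flats go down 25 mm below it to the chuck. Flats face the tap's x and y axes, so it can be gripped every 90 degrees.
- bar_end (a point): End of the cross bar's knurled arm, 85 mm from the tap's axis, 30 mm above the tap's origin; shows how far the tap has turned. The bar is 12 mm thick and about 180 mm long, through the chuck; this arm wears a thicker dark sleeve (18 mm), the other ends in a steel ball.
- flask: Bystander: conical glass flask, 84 mm wide at the foot, 135 mm tall. Origin: centre of its foot.
- bottle: Bystander: brown glass bottle, 64 mm in diameter, 140 mm tall. Origin: centre of its foot.
- ring: Bystander: iron support ring lying flat, about 95 mm across, with a stem and clamp block to 140 mm from its centre. Origin: centre of the ring, on the worktop.
Mind the look-alikes: they are no part of the job. What is shaped like the stand but blue or turquoise is not meant.

How it is judged (in metres and radians):
On the way, in this order (a step that is already met when the one before it is completed fails the run):
1. tap turned half a turn forward from its start (within 28 degrees) and stopped there (distance of bar_end from where it was at the start of the episode above 0.165 m and angular speed of tap below 0.3 rad/s and z of collar in the frame of boss_face below 0.00306 m), for 0.1 s.
2. then turned a quarter back, so that it stands a quarter turn forward of its start (within 28 degrees), and stopped there (distance of bar_end from where it was at the start of the episode between 0.0875 and 0.1457 m and angular speed of tap below 0.3 rad/s and z of collar in the frame of boss_face above 0.00172 m), for 0.1 s.
3. then half a turn forward again, to three quarters of a turn from the start (within 28 degrees), and stopped there (distance of bar_end from where it was at the start of the episode between 0.0875 and 0.1457 m and angular speed of tap below 0.3 rad/s and z of collar in the frame of boss_face below 0.00172 m), for 0.1 s.
4. then a quarter back again, to half a turn from the start (within 28 degrees), and stopped there (distance of bar_end from where it was at the start of the episode above 0.165 m and angular speed of tap below 0.3 rad/s and z of collar in the frame of boss_face above 0.00083 m), for 0.1 s.
At the end, for the whole second after the job is handed in: The tap is at full depth: its collar is down on the boss, no more than 0.2 rad (11 degrees) of turn short of landing, and it rests there, let go. Flask, bottle and ring stand where they stood (within 20 mm), not tipped (z of collar in the frame of boss_face below 0.0001 m and angular speed of tap below 0.1 rad/s and distance of each of flask, bottle, ring from where it was at the start of the episode below 0.02 m and angle between each of flask, bottle, ring's own z axis and vertical below 0.2 rad); the robot touches nothing.
It fails at once if the tap is wrenched, at its stop or anywhere: its handle twisted more than 0.3 rad (17 degrees) against its collar, about 2.4 N m (angle between the x axis of tap and the x axis of collar, either way round above 0.3 rad).
It fails at once if the flask is shoved more than 20 mm or knocked over (distance of flask from where it was at the start of the episode above 0.02 m or angle between flask's own z axis and vertical above 0.3 rad).
It fails at once if the bottle is shoved more than 20 mm or knocked over (distance of bottle from where it was at the start of the episode above 0.02 m or angle between bottle's own z axis and vertical above 0.3 rad).
It fails at once if the ring is shoved more than 20 mm or knocked over (distance of ring from where it was at the start of the episode above 0.02 m or angle between ring's own z axis and vertical above 0.3 rad).
It also fails if it takes over 70 s, if anything falls off the work surface, if the arm or the gripper's body presses on something with over 40 N, if the wrist force passes 120 N, or if a joint passes its speed limit or range.

## Working session

There is one attempt and no reset: what is moved stays moved. The work goes in short steps, each a Python script; the robot and the scene stay as the last script left them, time stands still between calls to the robot, and variables do not carry over. Pictures are saved under pics/ and viewed, and the job is handed in when it is done.

```bash
mkdir -p pics; ls; python3 - <<'E'
from bench import ctrl, optics
import cv2, numpy as np
for n in ["scene","side","wrist"]:
    p,d=optics.grab_frame(n); np.savez(f"f_{n}.npz",p=p,d=d)
    cv2.imwrite(f"pics/{n}0.png",p[:,:,::-1]); m=optics.camera_model(n); print(n,m)
s=ctrl.get_state();print(s)
E
```

```text
pics
scene {'camera_matrix': array([[438.07954321,   0.        , 327.48695158],
       [  0.        , 438.07954321, 194.79361345],
       [  0.        ,   0.        ,   1.        ]]), 'distortion': array([-0.1003665,  0.       ,  0.       ,  0.       ,  0.       ]), 'view': array([[ 0.59455087,  0.80402324,  0.00747589, -0.34246129],
       [ 0.64481283, -0.47122398, -0.60180095, -0.29874487],
       [-0.48033913,  0.36262182, -0.79861113,  1.68999362],
       [ 0.        ,  0.        ,  0.        ,  1.        ]])}
side {'camera_matrix': array([[377.88810427,   0.        , 324.69913385],
       [  0.        , 377.88810427, 206.18901327],
       [  0.        ,   0.        ,   1.        ]]), 'distortion': array([-0.08343996,  0.        ,  0.        ,  0.        ,  0.        ]), 'view': array([[-0.87992836, -0.47494282, -0.01246566,  0.51381418],
       [-0.31378881,  0.60065831, -0.73535446,  0.25744004],
       [ 0.35673893, -0.64314766, -0.67756802,  0.89804647],
       [ 0.        ,  0.        ,  0.        ,  1.        ]])}
wrist {'camera_matrix': array([[341.59569319,   0.        ,
[... 560 characters left out ...]
])}
{'time': 0.15, 'joints': array([70.63380639, 30.76872311, -0.25238919, 88.15653064,  0.14965354,
       61.15282503, -4.07884792]), 'joint_velocities': array([ 0.01987398, -0.1938353 , -0.00323155, -0.22148341,  0.00422089,
        0.00101657, -0.02255584]), 'tau': array([ 1.40186414e-03, -5.71326184e+01,  9.91679952e-01, -2.51827687e+01,
       -5.61852136e-02,  1.51742710e-02,  9.90990407e-05]), 'position': array([ 0.17432948, -0.62564285,  0.20023509]), 'ee_rot': array([-1.79922576e+02,  7.39528777e-03,  1.55765945e+01]), 'contact_force': array([-0.8202347 , -0.14095145, -0.22107198]), 'wrist_torque': array([-0.04028458, -0.00510456, -0.04068564]), 'gripper_width': 1.0008704161913422}
```

View pics/scene0.png

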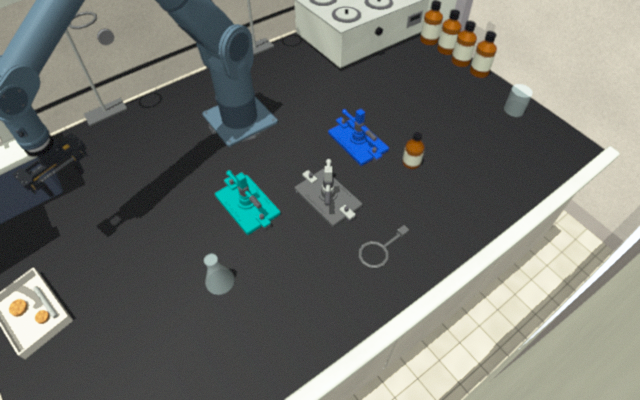

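View pics/side0.png

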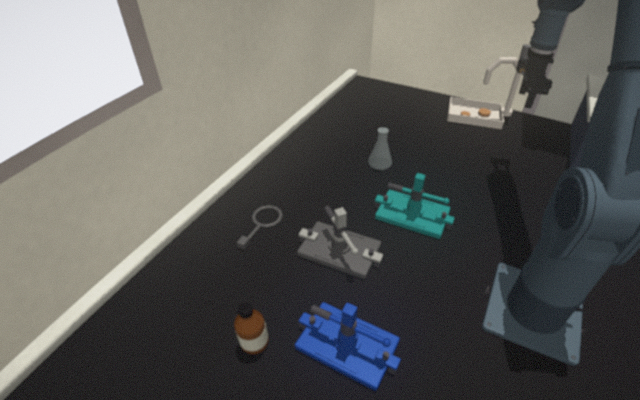

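View pics/wrist0.png

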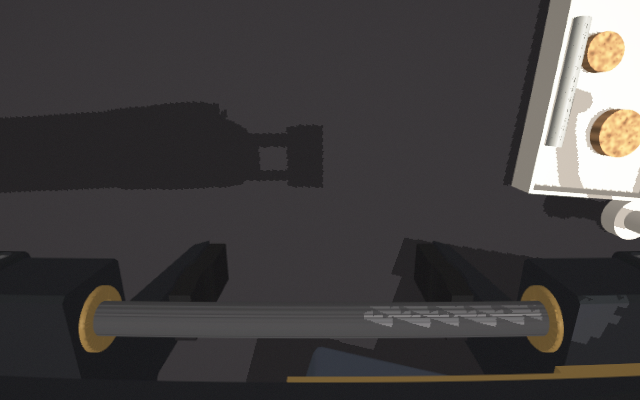

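The scene shows three stands of this shape: blue at scene (358,137), turquoise at (246,202) and grey at (328,190). The task's stand is dark grey, so I'll confirm the grey one in an enlarged crop and localise it.

```bash
cat > h.py <<'E'
import numpy as np, cv2
from bench import ctrl, optics
from scipy.spatial.transform import Rotation as R
def T_wc(name, st=None):
    m=optics.camera_model(name)
    if name!="wrist": return np.linalg.inv(m["view"])
    T=np.eye(4);T[:3,:3]=R.from_euler('xyz',st["ee_rot"],degrees=True).as_matrix();T[:3,3]=st["position"]
    return T@m["T_tool_cam"]
def cloud(name,uv,d,T):
    m=optics.camera_model(name)
    n=cv2.undistortPoints(np.float32(uv).reshape(-1,1,2),m["camera_matrix"],m["distortion"])[:,0]
    c=np.c_[n*d[:,None],d]
    return c@T[:3,:3].T+T[:3,3]
def plane(name,uv,z,T):
    m=optics.camera_model(name)
    n=cv2.undistortPoints(np.float32(uv).reshape(-1,1,2),m["camera_matrix"],m["distortion"])[:,0]
    r=np.c_[n,np.ones(len(n))]@T[:3,:3].T
    return T[:3,3]+r*((z-T[2,3])/r[:,2])[:,None]
def full(name,p,d,T):
    v,u=np.mgrid[0:400,0:640]; return cloud(name,np.c_[u.ravel(),v.ravel()],d.ravel().astype(float),T).reshape(400,640,3)
E
python3 - <<'E'
from h import *
a=np.load("f_scene.npz");b=np.load("f_side.npz")
c1=cv2.resize(a["p"][140:240,280:380],(400,400),interpolation=2)[:,:,::-1]
c2=cv2.resize(b["p"][195:290,290:390],(400,400),interpolation=2)[:,:,::-1]
cv2.imwrite("pics/crop0.png",np.hstack([c1,c2]))
for n,f,pts in [("scene",a,[(328,162),(328,190),(328,205),(308,176),(348,211),(414,152),(220,280),(373,254),(403,230)]),("side",b,[(341,214),(340,230),(309,234),(372,257),(330,212),(357,249),(252,330),(380,155),(268,216)])]:
    P=full(n,f["p"],f["d"],T_wc(n))
    for u,v in pts: print(n,u,v,P[v,u].round(3))
E
```

```text
scene 328 162 [0.452 0.093 0.093]
scene 328 190 [0.547 0.023 0.096]
scene 328 205 [ 0.588 -0.008  0.088]
scene 308 176 [0.42  0.034 0.032]
scene 348 211 [0.611 0.055 0.029]
scene 414 152 [0.581 0.359 0.086]
scene 220 280 [ 0.599 -0.392  0.055]
scene 373 254 [ 0.766  0.033 -0.002]
scene 403 230 [0.765 0.152 0.022]
side 341 214 [0.507 0.053 0.15 ]
side 340 230 [0.504 0.063 0.103]
side 309 234 [0.602 0.058 0.035]
side 372 257 [0.416 0.047 0.028]
side 330 212 [0.56  0.012 0.099]
side 357 249 [0.442 0.093 0.093]
side 252 330 [0.539 0.396 0.096]
side 380 155 [ 0.564 -0.365  0.051]
side 268 216 [0.768 0.024 0.001]
```

View pics/crop0.png

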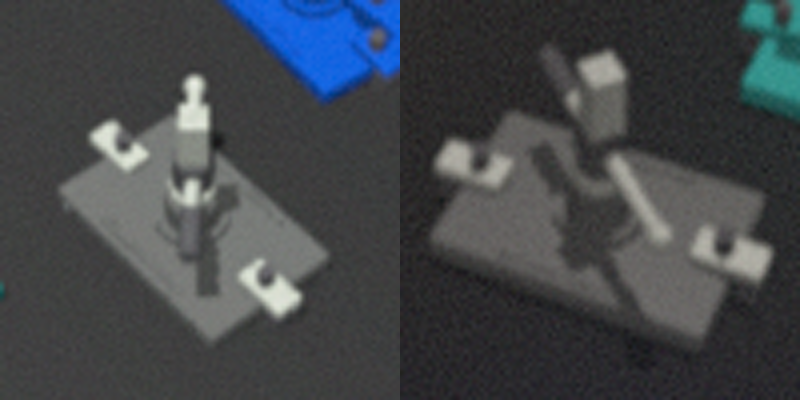

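The crop confirms the dark-grey stand with a steel tap; its axis is near (0.51, 0.04). The knurled dark arm points toward about −38°, and the ball end is opposite. I'll hover and measure with the wrist camera.

```bash
python3 - <<'E'
from h import *
for k in range(-180,181,30):
    q=ctrl.solve_ik([0.512,0.043,0.26],[180,0,k]); print(k,None if q is None else np.round(q,1))
for yaw in [-38+90*i for i in range(-2,4)]:
    q=ctrl.solve_ik([0.512,0.043,0.109],[180,0,yaw]); print(yaw,None if q is None else np.round(q,1))
E
```

```text
-180 [ 38.3  25.  -62.  102.2  23.9  67.3  59. ]
-150 [ 37.8  24.7 -61.2 102.2  23.4  67.1  89.4]
-120 [ 37.8  24.7 -61.2 102.2  23.4  67.1 119.4]
-90 [ 37.8  24.7 -61.2 102.2  23.4  67.1 149.4]
-60 [ -58.6   22.7   63.3  107.1  -22.5   64.1 -136.9]
-30 [  16.3   16.5  -31.4  103.3    9.6   62.9 -138.5]
0 [  19.8   17.2  -35.9  103.1   11.2   63.2 -110. ]
30 [ 22.4  17.9 -39.2 103.   12.5  63.5 -81.1]
60 [ 24.   18.4 -41.4 102.9  13.4  63.8 -51.9]
90 [ 26.8  19.2 -45.1 102.7  15.   64.2 -23.3]
120 [ 30.1  20.5 -49.7 102.6  17.1  64.8   4.8]
150 [ 33.5  22.1 -54.5 102.4  19.6  65.6  32.7]
180 [ 38.3  25.  -62.  102.2  23.9  67.3  59. ]
-218 [ 25.   32.3 -45.  111.   30.   49.1  16.1]
-128 [ 35.7  40.2 -61.6 110.4  43.   56.3  95.6]
-38 [   3.    25.9  -16.   112.2   10.1   43.2 -146.9]
52 [ 17.4  29.1 -34.5 111.4  22.5  46.2 -67.6]
142 [ 25.   32.3 -45.  111.   30.   49.1  16.1]
232 [ 35.7  40.2 -61.6 110.4  43.   56.3  95.6]
```

```bash
python3 - <<'E'
from h import *
s=ctrl.get_state(); p=s["position"]
ctrl.servo_line([p[0],p[1],0.30],feed=0.2)
q=np.array(ctrl.get_state()["joints"]); q[0]=-6; t0=ctrl.get_state()["time"]
ctrl.set_joints(q); s=ctrl.get_state(); print(s["time"]-t0,s["position"],s["ee_rot"],s["joints"].round(1))
q=ctrl.solve_ik([0.512,0.043,0.27],[180,0,97]); print(np.round(q,1))
ctrl.set_joints(q); s=ctrl.get_state(); print(s["time"],s["position"],s["ee_rot"],s["joints"].round(1))
ctrl.sleep(0.3); s=ctrl.get_state();p,d=optics.grab_frame("wrist"); np.savez("f_w1.npz",p=p,d=d,pos=s["position"],rot=s["ee_rot"]); cv2.imwrite("pics/w1.png",p[:,:,::-1])
print(s["contact_force"],s["wrist_torque"],s["time"])
E
```

```text
2.8249999999999997 [0.648495   0.02107425 0.29887041] [-1.79912325e+02  3.97908678e-02  9.18810559e+01] [-5.9 26.2  0.1 81.5 -0.  72.3 -3.9]
[ -7.7  13.3  -2.5 103.9   0.7  62.9  -3.4]
4.2333 [0.51246724 0.04253969 0.27059776] [1.79917262e+02 9.53519960e-03 9.69475614e+01] [ -7.6  13.2  -2.5 103.8   0.7  62.9  -3.4]
[ 0.26979507  0.05258286 -0.12456301] [-0.0742993  -0.09910828  0.01254024] 4.5333
```

View pics/w1.png

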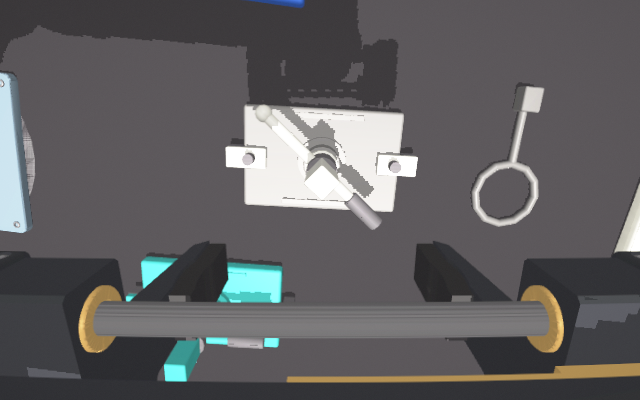

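The wrist view shows the grey stand, with the head top near (320,178), the ball at (263,113) and the knurled end at (372,218). Next I'll measure the axis and yaw.

```bash
python3 - <<'E'
from h import *
f=np.load("f_w1.npz"); s=dict(position=f["pos"],ee_rot=f["rot"]); T=T_wc("wrist",s)
P=full("wrist",f["p"],f["d"],T); z=P[...,2]; 
u0,u1,v0,v1=250,390,100,235
m=np.zeros((400,640),bool); m[v0:v1,u0:u1]=True
top=m&(z>0.135)&(f["d"]>0)&(z<.17); top=cv2.morphologyEx(top.astype(np.uint8),cv2.MORPH_OPEN,np.ones((3,3)))
zt=z[(top>0)]; print("top z pct",np.percentile(zt,[5,25,50,75,95]).round(4),len(zt))
ht=np.median(zt[zt>np.percentile(zt,50)])
tt=((top>0)&(np.abs(z-ht)<0.006)).astype(np.uint8)
c=max(cv2.findContours(tt,cv2.RETR_EXTERNAL,cv2.CHAIN_APPROX_NONE)[0],key=cv2.contourArea)[:,0]
X=plane("wrist",c.astype(float),ht,T)[:,:2]
r=cv2.minAreaRect((X*1000).astype(np.float32)); print("head rect mm",r,"z",ht)
XX=P[tt>0]; print("centroid",XX[:,:2].mean(0))
# bar
bar=m&(z>0.07)&(z<0.11)&(f["d"]>0); B=P[bar]; 
c0=np.array(r[0])/1000; dd=np.linalg.norm(B[:,:2]-c0,axis=1); B=B[(dd>0.03)&(dd<.11)]
vx,vy,x0,y0=cv2.fitLine(B[:,:2].astype(np.float32),cv2.DIST_HUBER,0,0.001,0.001).ravel(); print("bar yaw",np.degrees(np.arctan2(vy,vx)),len(B), "offset of head",(c0-[x0,y0])@[-vy,vx])
s0=(B[:,:2]-c0)@[vx,vy]; print(s0.min(),s0.max(),B[s0>0.05][:,2].max(),B[s0<-0.05][:,2].max())
o=f["p"][90:240,240:400].copy(); o[tt[90:240,240:400]>0]=[255,0,0]
cv2.imwrite("pics/w1c.png",np.hstack([cv2.resize(f["p"][90:240,240:400],None,fx=2.5,fy=2.5),cv2.resize(o,None,fx=2.5,fy=2.5)])[:,:,::-1])
for n in["scene","side"]:
    a=np.load(f"f_{n}.npz");Q=full(n,a["p"],a["d"],T_wc(n));k=(np.linalg.norm(Q[...,:2]-c0,axis=2)<.03)&(Q[...,2]>.135)&(Q[...,2]<.165);print(n,k.sum(),Q[k].mean(0))
E
```

```text
top z pct [0.1424 0.1507 0.1514 0.152  0.1527] 742
head rect mm ((512.4957885742188, 46.90147399902344), (24.022384643554688, 24.04372215270996), 50.984642028808594) z 0.1519843435462614
centroid [0.5124406  0.04678751]
bar yaw -37.830574 1534 offset of head -0.0002206509634701987
-0.09363310873283218 0.08810402249476057 0.09935098432049716 0.09932430372303042
scene 71 [0.51599305 0.04322377 0.14833718]
side 115 [0.51200738 0.05123565 0.14745103]
```

View pics/w1c.png

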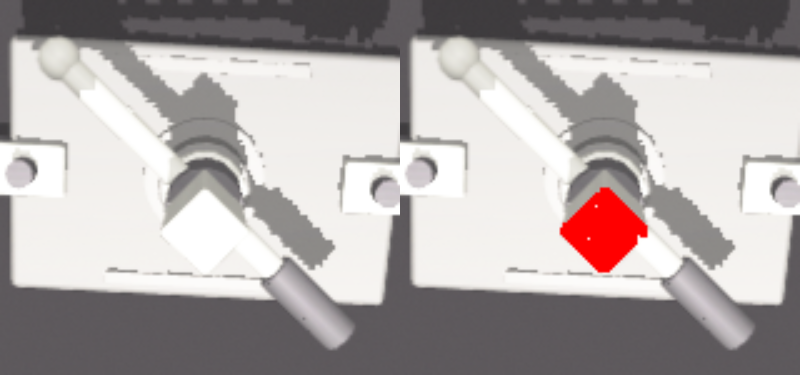

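```bash
cat >> h.py <<'E'
AX=np.array([0.5125,0.0469]); YAW=-38.4+270
Q0=None
def qpose(z,yaw,xy=None):
    """joint vector with q7 taken so that yaw is continuous; yaw 97 <-> q7 ~ -3.4"""
    xy=AX if xy is None else xy
    q=np.array(ctrl.solve_ik([xy[0],xy[1],z],[180,0,yaw]),float)
    return q
def st(msg=""):
    s=ctrl.get_state(); print(msg,"t%.2f"%s["time"],"p",np.round(s["position"]*1000,2),"rot",np.round(s["ee_rot"],2),"F",np.round(s["contact_force"],1),"M",np.round(s["wrist_torque"],2),"w%.3f"%s["gripper_width"],"q7 %.1f"%s["joints"][6]); return s
E
python3 - <<'E'
from h import *
base=np.array(ctrl.solve_ik([AX[0],AX[1],0.26],[180,0,97])); print(base.round(1))
base[6]+=YAW-97
ctrl.set_joints(base); st("hover")
ctrl.servo_line([AX[0],AX[1],0.17],feed=0.1); st()
ctrl.servo_line([AX[0],AX[1],0.111],feed=0.05,stop_force=8); ctrl.sleep(.2); s=st("down")
print(s["joints"].round(2))
E
```

```text
[ -8.   13.9  -2.7 104.5   0.7  61.6  -3.9]
hover t6.60 p [512.54  46.92 260.01] rot [-180.      0.   -128.43] F [ 0.6 -0.4 -0.1] M [ 0.09 -0.09 -0.01] w0.996 q7 130.6
 t7.65 p [513.02  46.98 170.57] rot [-1.7996e+02  5.0000e-02 -1.2840e+02] F [-0.3 -0.2  0. ] M [ 0.08 -0.08 -0.03] w1.003 q7 130.2
down t9.18 p [512.65  46.9  111.21] rot [-1.7998e+02  2.0000e-02 -1.2840e+02] F [-0.5  0.5  0.6] M [ 0.11 -0.11 -0.01] w1.001 q7 129.8
[ -8.07  24.87  -2.7  112.62   1.68  42.52 129.84]
```

```bash
python3 - <<'E'
from h import *
ctrl.close(); s=st("closed"); print(s["joints"].round(2))
ctrl.sleep(.2); s=st()
p,d=optics.grab_frame("side"); cv2.imwrite("pics/s1.png",cv2.resize(p[180:300,270:430],(800,600))[:,:,::-1])
E
```

```text
closed t10.19 p [512.85  46.63 111.07] rot [-1.7997e+02  1.0000e-02 -1.2842e+02] F [ 1.2 -1.3 -0.3] M [-0.08 -0.36  0.04] w0.260 q7 129.8
[ -8.07  24.89  -2.68 112.61   1.69  42.5  129.84]
 t10.39 p [512.77  46.71 111.07] rot [-1.7997e+02  1.0000e-02 -1.2841e+02] F [ 1.3 -1.2 -0.2] M [-0.15 -0.45  0.04] w0.259 q7 129.8
```

View pics/s1.png

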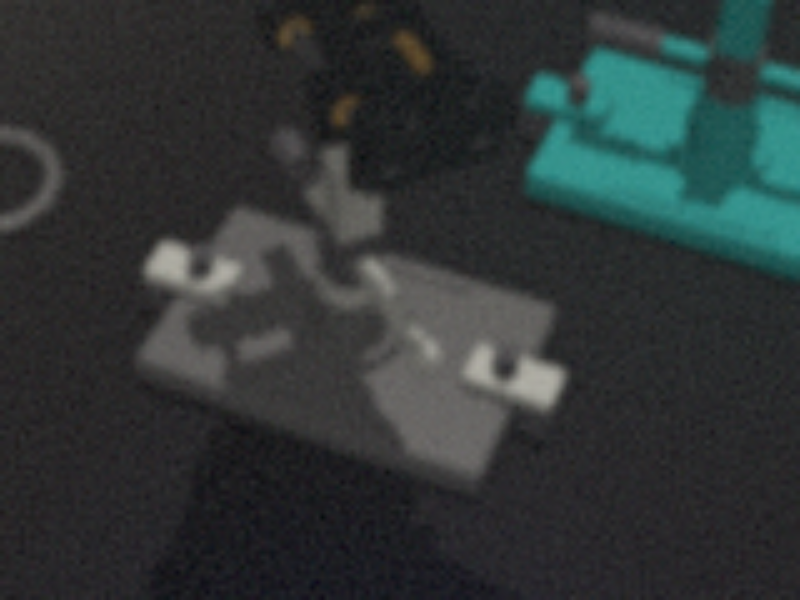

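The head is held (width 0.26, about 23 mm) with side forces near 1 N, so the centring is good. A 12° test turn comes first.

```bash
cat >> h.py <<'E'
Z0=0.111; Q7S=129.84   # start of the tap: q7 at grasp, TCP z there
def turn(ang_from, ang_to, zoff=0.0):
    """joint move of the gripped tap between forward angles (deg) with the thread's sink"""
    s=ctrl.get_state(); yaw=s["ee_rot"][2]
    z=Z0+zoff-0.004*ang_to/360
    q=np.array(ctrl.solve_ik([AX[0],AX[1],z],[180,0,yaw]),float)
    q[6]=s["joints"][6]-(ang_to-ang_from)
    ctrl.set_joints(q)
E
python3 - <<'E'
from h import *
s=ctrl.get_state()
turn(0,12); st("12"); 
turn(12,45); st("45"); ctrl.sleep(.1); st()
E
```

```text
12 t10.76 p [512.75  46.77 110.96] rot [-1.7998e+02  2.0000e-02 -1.4017e+02] F [ 1.8 -2.   0.6] M [-0.29 -0.52  0.04] w0.259 q7 118.1
45 t11.37 p [512.7   46.76 110.56] rot [-1.7999e+02  2.0000e-02 -1.7289e+02] F [ 2.2 -1.8  0.2] M [-0.42 -0.55  0.14] w0.261 q7 85.3
 t11.47 p [512.7   46.79 110.59] rot [-1.7999e+02  2.0000e-02 -1.7297e+02] F [ 1.6 -2.1  1. ] M [-0.42 -0.62  0.1 ] w0.260 q7 85.2
```

```bash
python3 - <<'E'
from h import *
a=Q7S-ctrl.get_state()["joints"][6]
turn(a,110); turn(Q7S-ctrl.get_state()["joints"][6],180); ctrl.sleep(.4); s=st("180"); print(Q7S-s["joints"][6])
p,d=optics.grab_frame("wrist"); cv2.imwrite("pics/w2.png",p[:,:,::-1])
p,d=optics.grab_frame("scene"); cv2.imwrite("pics/sc2.png",cv2.resize(p[130:250,250:410],(800,600))[:,:,::-1])
E
```

```text
180 t14.05 p [512.61  46.8  109.07] rot [179.99  -0.    51.69] F [ 2.8 -4.5  3.1] M [-0.99 -0.75  0.23] w0.262 q7 -50.2
179.9906633472162
```

View pics/w2.png

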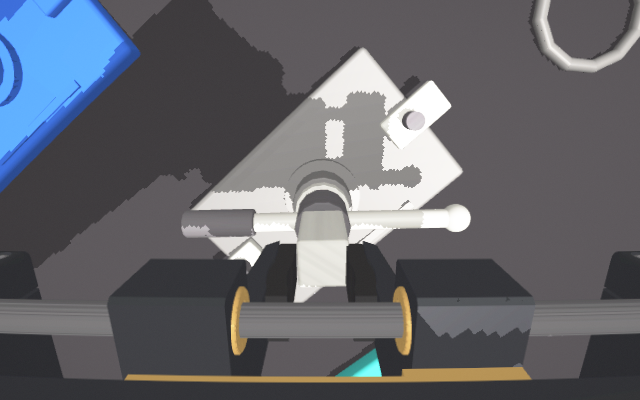

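View pics/sc2.png

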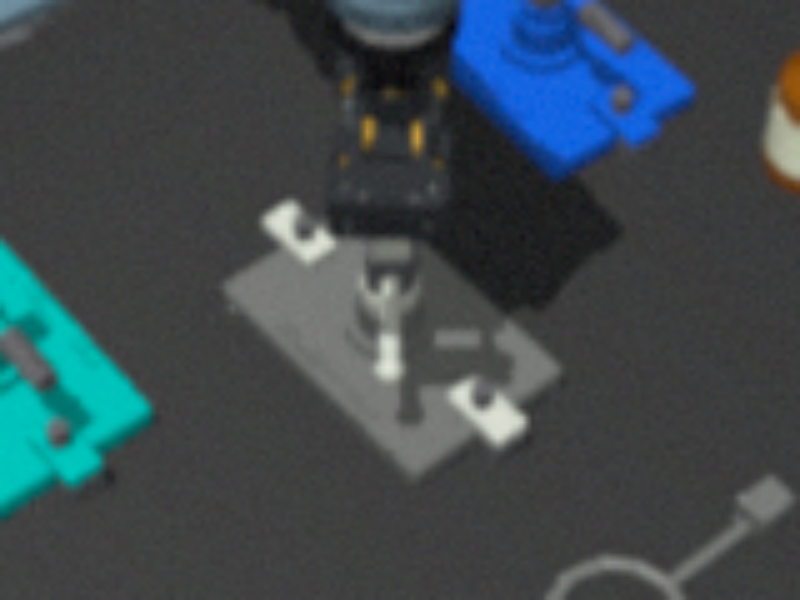

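The tap has turned half a turn: in the scene crop the ball end now points to where the knurled arm was, at (388,365). In the wrist view the grip is square on the head at (322,260). Mz is about 0.2 N m, which matches the stated drag. Next: back 90°, forward 180°, back 90°.

```bash
python3 - <<'E'
from h import *
A=lambda:Q7S-ctrl.get_state()["joints"][6]
turn(A(),90); ctrl.sleep(.4); st("90"); print(A())
turn(A(),180); turn(A(),270); ctrl.sleep(.4); st("270"); print(A())
p,d=optics.grab_frame("wrist"); cv2.imwrite("pics/w3.png",p[:,:,::-1])
turn(A(),180); ctrl.sleep(.4); st("180"); print(A())
p,d=optics.grab_frame("wrist"); cv2.imwrite("pics/w4.png",p[:,:,::-1])
a=cv2.imread("pics/w3.png");b=cv2.imread("pics/w4.png");cv2.imwrite("pics/w34.png",np.hstack([a[:,140:540],b[:,140:540]]))
E
```

```text
90 t15.95 p [512.49  47.02 109.99] rot [ 1.7999e+02 -1.0000e-02  1.4167e+02] F [ 2.8 -2.3  1.8] M [-0.56 -0.78 -0.2 ] w0.259 q7 39.8
90.00914558107898
270 t19.15 p [512.33  46.97 107.96] rot [ 1.7999e+02  2.0000e-02 -3.8290e+01] F [ 0.5 -3.3  4.7] M [-0.69 -0.1   0.14] w0.258 q7 -140.2
269.9939220214783
180 t21.00 p [512.61  46.81 108.99] rot [179.99  -0.    51.68] F [ 2.4 -4.4  2.6] M [-1.08 -0.81 -0.14] w0.259 q7 -50.2
180.00599173683034
```

View pics/w34.png

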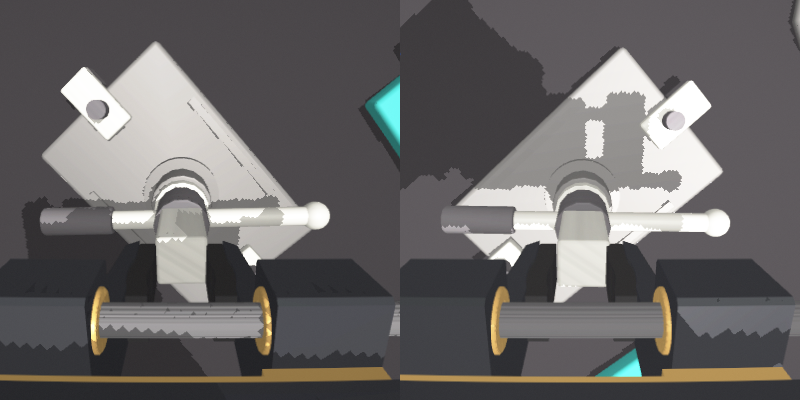

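In both wrist frames the bar stayed square to the gripper, so nothing slipped: 270° on the left, back to 180° on the right. Now I'll regrip for the final pass.

```bash
python3 - <<'E'
from h import *
ctrl.open_gripper(); st("open")
ctrl.servo_line([AX[0],AX[1],0.125],feed=0.08)
q=np.array(ctrl.get_state()["joints"]); q[6]=Q7S; ctrl.set_joints(q); st("rot")
ctrl.servo_line([AX[0],AX[1],0.109],feed=0.05,stop_force=8); ctrl.sleep(.2);st("down")
ctrl.close(); ctrl.sleep(.3); s=st("closed")
p,d=optics.grab_frame("wrist"); cv2.imwrite("pics/w5.png",p[:,:,::-1])
E
```

```text
open t22.10 p [512.51  46.86 109.  ] rot [180.     0.    51.69] F [ 0.3  0.1 -1. ] M [-0.06 -0.01  0.03] w1.001 q7 -50.2
rot t25.10 p [512.95  47.   125.43] rot [-1.7995e+02  5.0000e-02 -1.2845e+02] F [0.7 0.7 0.6] M [ 0.1  -0.07  0.06] w0.999 q7 129.8
down t25.78 p [512.74  46.92 109.2 ] rot [-1.7993e+02  8.0000e-02 -1.2843e+02] F [ 0.  -0.5 -0.1] M [ 0.09 -0.12 -0.03] w1.000 q7 129.7
closed t27.09 p [512.74  46.77 109.09] rot [-1.7993e+02  7.0000e-02 -1.2843e+02] F [ 2.1 -1.6 -0.2] M [-0.2  -0.45 -0.05] w0.261 q7 129.7
```

View pics/w5.png

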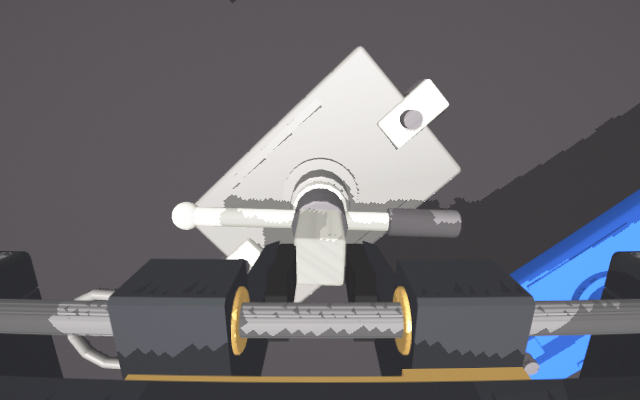

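The regrip is square: head at (320,260) and bar level across the view, with the knurled end now on the right. Next is the slow final pass, watching the torque.

```bash
python3 - <<'E'
from h import *
A=lambda:180+129.75-ctrl.get_state()["joints"][6]
def mz(n=5):
    v=[]
    for _ in range(n): ctrl.sleep(0.02); v.append(ctrl.get_state()["wrist_torque"][2])
    return float(np.mean(v))
turn(A(),240); turn(A(),298); ctrl.sleep(.15); base=mz(8); st("298"); print("base",base)
a=298; hist=[]; prev=base
while a<372:
    a+=2; turn(A(),a); m=mz(); hist.append((a,round(A(),1),round(m,2)))
    if m-base>0.2 : 
        m=mz(8); hist.append(("re",round(m,2)))
    if m>base+0.55: break
    if ctrl.get_state()["time"]>58: break
for h in hist: print(h)
st("stop")
E
```

```text
298 t29.37 p [512.68  46.86 107.75] rot [1.7998e+02 1.0000e-02 1.1365e+02] F [ 2.7 -3.7  0.2] M [-0.54 -0.81  0.18] w0.262 q7 11.8
base 0.18351000895456315
(300, np.float64(299.9), 0.17)
(302, np.float64(301.9), 0.17)
(304, np.float64(303.9), 0.17)
(306, np.float64(305.9), 0.16)
(308, np.float64(307.9), 0.18)
(310, np.float64(309.9), 0.17)
(312, np.float64(311.9), 0.18)
(314, np.float64(313.9), 0.15)
(316, np.float64(315.9), 0.14)
(318, np.float64(317.9), 0.18)
(320, np.float64(319.9), 0.27)
(322, np.float64(321.9), 0.39)
('re', 0.43)
(324, np.float64(323.9), 0.47)
('re', 0.48)
(326, np.float64(326.0), 0.61)
('re', 0.65)
(328, np.float64(328.0), 0.69)
('re', 0.71)
(330, np.float64(330.0), 0.83)
('re', 0.83)
stop t35.37 p [512.54  47.18 107.47] rot [179.99  -0.    81.83] F [ 3.  -2.5  6.6] M [-0.6  -0.85  0.82] w0.256 q7 -20.2
```

The torque stayed flat at 0.17 N m until 318°, then rose steadily to 0.83 N m. The collar landed at about 319°, inside the expected 310–360°. I'll let go, back off straight up and check.

```bash
python3 - <<'E'
from h import *
ctrl.open_gripper(); ctrl.sleep(.2); st("open")
ctrl.servo_line([AX[0],AX[1],0.27],feed=0.12)
q=np.array(ctrl.get_state()["joints"]); ctrl.sleep(.3); s=st()
p,d=optics.grab_frame("wrist"); np.savez("f_w6.npz",p=p,d=d,pos=s["position"],rot=s["ee_rot"]); cv2.imwrite("pics/w6.png",p[:,:,::-1])
T=T_wc("wrist",s); P=full("wrist",p,d,T); z=P[...,2]; rr=np.linalg.norm(P[...,:2]-AX,axis=2)
k=(z>.068)&(z<.11)&(rr>.03)&(rr<.11)&(d>0); B=P[k]
vx,vy,x0,y0=cv2.fitLine(B[:,:2].astype(np.float32),cv2.DIST_HUBER,0,.001,.001).ravel(); print("bar yaw",np.degrees(np.arctan2(vy,vx)),k.sum())
t=(rr<.02)&(z>.135)&(z<.165)&(d>0); print("top z",np.median(z[t]))
for n in["scene","side"]:
    p,d=optics.grab_frame(n); cv2.imwrite(f"pics/{n}6.png",p[:,:,::-1])
    o=np.load(f"f_{n}.npz")["p"]
    def msk(p):
        g=p.astype(int);return {"brown":(g[...,0]>g[...,2]+50)&(g[...,0]<220)}
a=cv2.imread("pics/scene6.png");b=cv2.imread("pics/scene0.png")
cv2.imwrite("pics/cmp6.png",np.hstack([b[110:320,180:450],a[110:320,180:450]]))
E
```

```text
open t36.62 p [512.5   46.88 107.34] rot [180.    -0.    81.74] F [-0.1  0.   0.4] M [-0.03 -0.09 -0.01] w1.002 q7 -20.2
 t38.42 p [512.39  46.85 269.76] rot [-1.7998e+02  1.0000e-02  8.1740e+01] F [-0.   0.6  0.1] M [-0.08  0.   -0.02] w0.997 q7 -19.3
bar yaw 3.7226677 1486
top z 0.1479549439233962
```

View pics/w6.png

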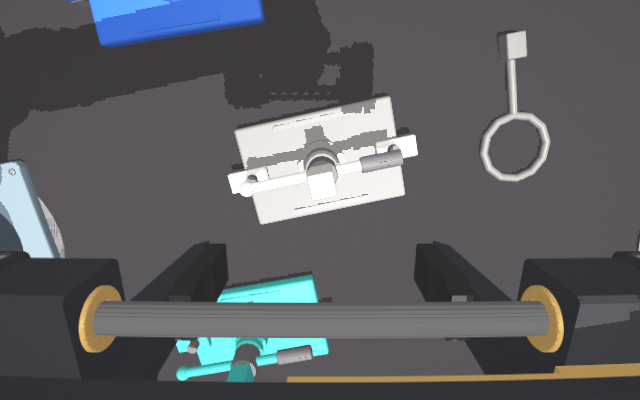

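View pics/cmp6.png

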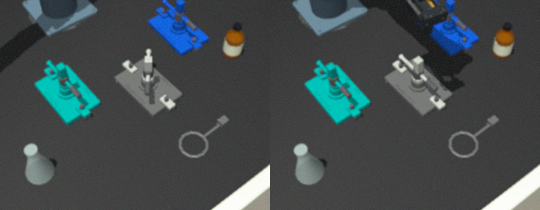

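```bash
python3 - <<'E'
from h import *
st("before"); print(ctrl.job_done()); st("after")
E
```

```text
before t38.58 p [512.48  46.91 269.93] rot [-179.99    0.     81.74] F [-0.3 -0.5  0.1] M [-0.03 -0.07 -0.08] w1.001 q7 -19.3
the job is handed in; nothing more can be done
None
the job is handed in; nothing more can be done
```

I re-cut the thread in the dark-grey stand, felt the collar land, let go, backed off and handed the job in at 38.6 s. The interface reports no verdict, so whether it passed is not confirmed.

**The turns:** from the start I went forward to 180°, back to 90°, forward to 270° and back to 180°. I held each stop for at least 0.4 s. Then I regripped and went forward in 2° steps.

**Feeling the stop:** the wrist torque stayed near 0.17 N m up to about 318°, then rose steadily. I stopped at 330° of gripper turn with 0.83 N m, well below the 2.4 N m limit.

**Last checks:**
- **Depth:** after letting go, the bar stands 318.5° forward of the start and the head top is at 148.0 mm. That is the expected height with the collar down, and the angle matches where the torque began to rise.
- **Bystanders:** in the before and after pictures the flask, bottle and ring look unmoved. I compared them by eye only.
- **Clearance:** the gripper is open and touching nothing, about 12 cm above the tap.

**One disagreement:** the torque rose about half as fast per degree as the shank's stated stiffness predicts. The handle also sprang back about 11.5° (0.2 rad) where about 6° would have matched 0.83 N m. I put this down to give in the grip. Even if all of it was twist in the shank, it stayed under the 0.3 rad limit.

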